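Straightedge against the contact shoe on the turntable

ROBOT

A 6-joint arm with a two-finger parallel gripper is mounted at the origin on the work surface. World frame = base frame: x ahead of the robot, y to its left, z up, the work surface at z = 0. Lengths are in m, angles in rad, forces in N, time in s.
With the tool pointing down it reaches from about 0.275 to 0.85 m from the base axis. Payload 19 kg.
Tool frame: the origin (TCP) lies at the very end of the fingers, on their centre line; the grasp point (between the pads) lies 19 mm behind it; x points along the fingers, z is the direction in which the jaws open and shut, and the axes are right-handed (so a half turn about x gives the same grasp; the last joint's range is limited). The gripper opens to 85 mm and grips with 20 to 120 N. Pads are 22 mm wide; open, the fingers measure 114 mm over their backs; the gripper's body (76 mm by 85 mm) begins 54 mm behind the grasp point. The pads swing forward as they close: fully open they stand 13 mm farther back than shut.
Start: joints at [1.034, 0.15, 1.437, -0, 1.554, -0.134], TCP at [0.225, 0.529, 0.231] pointing down, gripper open.
Joint ranges: [-2.8, 2.8], [-0.68, 2.1], [0.12, 2.68], [-1.39, 4.53], [0.16, 2.79], [-2.81, 2.81]. Speed limits (rad/s): [1.89, 1.89, 2.22, 3.01, 3.01, 3.01].

INTERFACE

Orientations are given as a rotation vector (axis times angle).
In Python, from cell import status, grab_frame, arm gives the robot as it stands.
- The arm moves only by the shell command python3 -m pendant 'ROWS' [FORCE]. ROWS is JSON, one flat list of numbers, 7 for each row, row after row: the shift along the world's x, y, z as a fraction of full scale, then the turn, a rotation vector about the world's x, y, z as a fraction of full scale, then the opening, from 0 (shut) to 1 (fully open). In form: [dx, dy, dz, wx, wy, wz, hand, dx, dy, dz, wx, wy, wz, hand, ...]. A call has 1 to 20 rows; each row is the pose to reach, as a shift and turn from the pose commanded when the call began; what a row does not reach only later rows make up. Full scale, the value 1, is 100 mm for a shift and 90 degrees for a turn. A row lasts 1/8 s, in which the tool goes at most 62.5 mm and 10.7 degrees, less where a joint would pass 70% of its speed; a pose out of reach is approached as far as the arm can. A call with a number of a shift or a turn outside -1 to 1 is refused whole. A call with a gripper value outside its range is refused whole. The fingers move at their own pace and stop on an object; FORCE is the grip in N (left out, the last holds). Time passes only in rows, so rows that repeat a pose let the fingers close. It gives the time, the measured TCP pose, the force and the opening at its end, in the units of the state.
- status.get_state(): the state, without advancing time (a new reading comes with each control period).
- grab_frame(name): name is "scene" or "top"; returns a dict with "img" (400x640x3 uint8, blue, green, red), "range_z" (400x640 float32, m along the optical axis (not along the pixel's ray), 0 where there is no reading), "mtx" (3x3 intrinsics, pixels), "dist" ([k1, k2, p1, p2, k3] as OpenCV has them; the pictures are not rectified), "R" (3x3) and "t" (3): a world point X has camera coordinates R X + t. Camera axes: x right, y down, z forward; pixel columns grow to the right and rows downward; lengths in m; the calibration is good to about 2 mm. A picture is of the moment at which its call begins.
- arm.finish_job(): hands the job in, once; it reports no verdict.
The state is a dict: "clock": time; "joints": joint angles; "qvel": joint speeds; "joint_efforts": joint torques, N m; "position": TCP position; "orientation": TCP orientation; "wrist_force": force on the tool from outside, world axes, zero at the start; "moment": the same for the moment, N m; "opening": finger opening in m.
Only numpy, scipy, OpenCV 4.12 (cv2) and the standard library are available. Lean on these libraries where they do the work, as an engineer would, in place of code of your own. Each camera call takes 0.05 s, during which the arm holds its last target.

TASK

First turn the turntable plate until its white mark lines up with the red pointer. Then lay the steel straightedge flat on the plate with its bare edge flush against the bare copper face of the contact shoe, spanning the whole face; set it down gently rather than dropping it, and let go of it with the mark still at the pointer. Leave the other loose things on the table where they are.

Things in the scene. Friction and masses are not known exactly. Their poses are not given: they have to be found in the camera images.
- turntable: Turntable, fixed to the table: a round green base with a black cast-iron plate 240 mm in diameter. Origin: on the turning axis at table height; the plate's upper face is at z = 40 mm. A red pointer block (12 mm wide, 26 mm radially, top also at 40 mm) is fixed to the base just outside the plate's rim, in the origin's +y direction.
- plate (a joint): Turn of the plate about the vertical axis through the turntable's origin, rad, growing anticlockwise seen from above; 0 when the white mark on the plate is exactly at the red pointer; range -1.6 to 1.6. It starts 0.4 to 1.1 rad on the positive side. Stiff: it needs about 0.25 N m (about 3 N at the handle) and stays where it is left.
- pointer (a point): Inner end of the red pointer, at the height of the plate's upper face, 126 mm from the axis.
- mark (a point): Outer end of the white mark on the plate: a white line 8 mm wide and 18 mm long, radial, at the rim, 118 mm from the axis, at the height of the plate's upper face. It lies straight outwards of the handle.
- handle (a point): Top centre of the plate's handle: an upright round wooden post, 22 mm in diameter, 46 mm high above the plate's upper face, 90 mm from the axis, between the white mark and the back of the contact shoe. Free all round and above; its nearest neighbour is the shoe's back, 34 mm away.
- face (a point): Middle of the foot of the shoe's bare copper face, on the plate's upper face. Shoe, bolted to the plate: copper block 100 mm long (this point's x), 18 thick, 30 high; black backing 12 mm thick, 26 high on the side towards the handle. The bare face is the side away from the handle: upright, 15 mm from the axis, looking along this point's -y (z up). The plate is clear in front of it.
- straightedge: Loose: a bright steel blade 160 mm long (x), 50 wide (y), 6 thick, with a blue grip bar on top along its back: 120 mm long, 12 thick, from 6 to 36 mm above the underside, centre line at y = -19 mm. Origin: centre of the blade's underside, z up. The bare edge is the long edge at y = +25 mm. 0.3 to 0.6 kg. Starts flat on the table, to the robot's right of the turntable.
- edge_left (a point): Point on the straightedge's bare edge, at x = -50, y = +25, z = 3 mm in the straightedge's own frame.
- edge_right (a point): Point on the straightedge's bare edge, at x = +50, y = +25, z = 3 mm in the straightedge's own frame.
- micrometer: Bystander: chrome micrometer lying flat, 150 mm long, 18 mm high. Origin at the middle of its underside.
- mirror: Bystander: round black bakelite inspection mirror on a round foot 84 mm in diameter, 130 mm high. Origin under the foot.
- dish: Bystander: square tin dish 110 mm wide, 26 mm high, with three rivet heads in it. Origin under its centre.
- rivet0: Bystander: bronze rivet head, 34 mm in diameter, in the dish.
- rivet1: Bystander: bronze rivet head, 34 mm in diameter, in the dish.
- rivet2: Bystander: bronze rivet head, 34 mm in diameter, in the dish.
- spare_shoe: Bystander: spare copper contact shoe lying loose on the table near the robot's left, 100 x 30 x 30 mm. Not the one to be checked. Origin under its centre.
Things that resemble listed ones, but are neither listed nor needed, are in the scene too. What is shaped like the straightedge but brown is not meant.

How it is judged:
By the outcome, as a careful person would: the job done as asked, in the order asked, and still so for the second after the job is handed in, with the robot touching nothing.
It also fails if it takes over 56 s, if anything falls off the work surface, if the arm or the gripper's body presses on something with over 40 N, if the wrist force passes 120 N, or if a joint passes its speed limit or range.

## Working session

There is one attempt and no reset: what is moved stays moved. The work goes in short steps, Python scripts to look and compute and a shell command to move; the robot and the scene stay as the last step left them, time stands still between calls to the robot, and variables do not carry over. Pictures are saved under pics/ and viewed, and the job is handed in when it is done.

```bash
ls; mkdir -p pics; python3 - <<'E'
from cell import status, grab_frame
import cv2
for n in("scene","top"):
    f=grab_frame(n); cv2.imwrite(f"pics/{n}0.png",f["img"]); print(n,f["mtx"],f["dist"],f["R"],f["t"])
print(status.get_state())
E
```

```text
pics
scene [[464.45094851   0.         317.00236321]
 [  0.         464.45094851 202.37722755]
 [  0.           0.           1.        ]] [-0.08208719  0.          0.          0.          0.        ] [[ 0.42418422  0.9055738   0.00195761]
 [ 0.64699117 -0.30154634 -0.70033723]
 [-0.63361674  0.29833856 -0.71380945]] [-0.1908803  -0.30580643  1.76783796]
top [[406.82033612   0.         318.48810946]
 [  0.         406.82033612 206.45967473]
 [  0.           0.           1.        ]] [-0.03095531  0.          0.          0.          0.        ] [[-0.01150703 -0.99989717 -0.00855766]
 [-0.99868482  0.01191986 -0.04986521]
 [ 0.04996209  0.00797261 -0.99871929]] [-0.0244073   0.51920738  1.27893203]
{'clock': 0.1, 'joints': array([ 1.03399115e+00,  1.50921179e-01,  1.43792600e+00, -1.50021639e-05,
        1.55378415e+00, -1.33983997e-01]), 'qvel': array([-6.35204767e-05, -5.90529214e-04, -1.91436050e-03,  1.40505559e-03,
        1.26583759e-03,  1.62240280e-03]), 'joint_efforts': array([ 4.72464351e-03, -7.14371538e+01, -5.71792960e+01, -2.17086695e-04,
        7.08002859e-03, -4.65196240e-05]), 'position': array([0.22531663, 0.52879141, 0.23076466]), 'orientation': array([-0.90806968,  1.3742102 ,  0.90730367]), 'wrist_force': array([-0.12572296, -0.21430497,  0.89367185]), 'moment': array([ 0.01670746,  0.03080317, -0.04436353]), 'opening': 0.08522841895923647}
```

View pics/scene0.png

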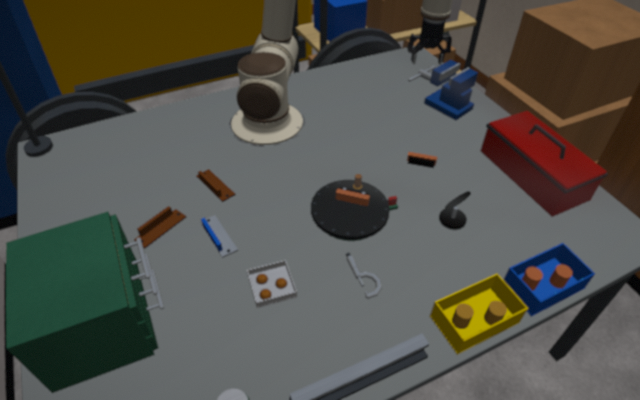

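View pics/top0.png

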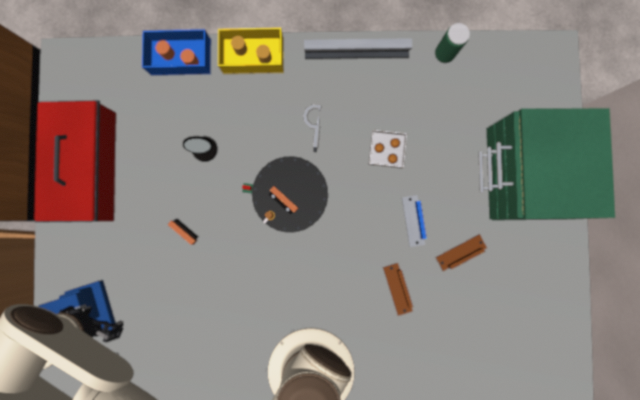

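The scene view has the blue-gripped bright straightedge at about (219,236), with brown lookalikes at (215,184) and (160,226). In the top view the turntable is at (290,193), the red pointer at (247,188) and the handle and mark near (268,217). Candidates in the top view: bright blade with blue bar (414,220), brown (398,288), brown (461,252). I choose (414,220) and will check it in a crop. For the shoe, (284,200) is on the plate and the spare is at (183,232).

```bash
cat > h.py <<'E'
import numpy as np, cv2
from cell import status, grab_frame
def ray(f,uv,z):
    uv=np.asarray(uv,float).reshape(-1,1,2)
    n=cv2.undistortPoints(uv,f["mtx"],f["dist"]).reshape(-1,2)
    d=np.c_[n,np.ones(len(n))]@f["R"]; c=-f["R"].T@f["t"]
    s=(z-c[2])/d[:,2]
    return c+s[:,None]*d
def pix(f,P):
    r,_=cv2.Rodrigues(f["R"]); return cv2.projectPoints(np.asarray(P,float).reshape(-1,1,3),r,f["t"],f["mtx"],f["dist"])[0].reshape(-1,2)
def crop(f,x0,y0,x1,y1,k,name):
    cv2.imwrite(name,cv2.resize(f["img"][y0:y1,x0:x1],None,fx=k,fy=k,interpolation=cv2.INTER_CUBIC))
E
python3 - <<'E'
from h import *
f=grab_frame("top"); crop(f,230,140,440,270,3.8,"pics/c_top.png")
g=grab_frame("scene"); crop(g,190,165,410,305,3.6,"pics/c_scene.png")
E
```

```text
(no output)
```

View pics/c_top.png

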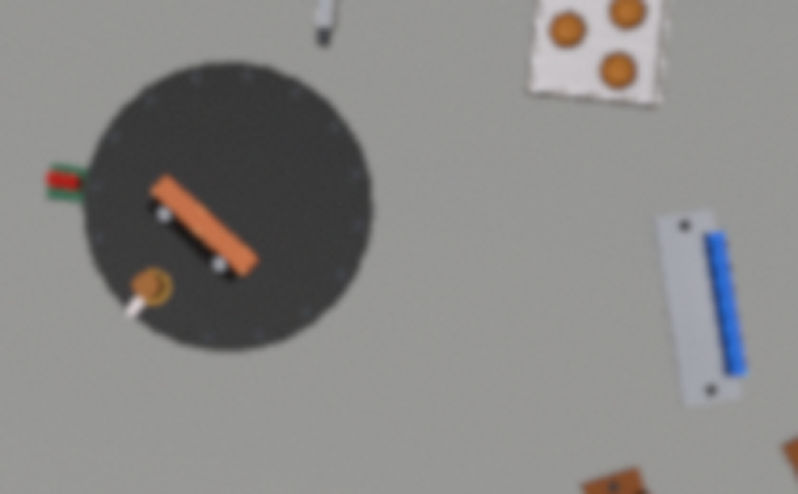

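View pics/c_scene.png

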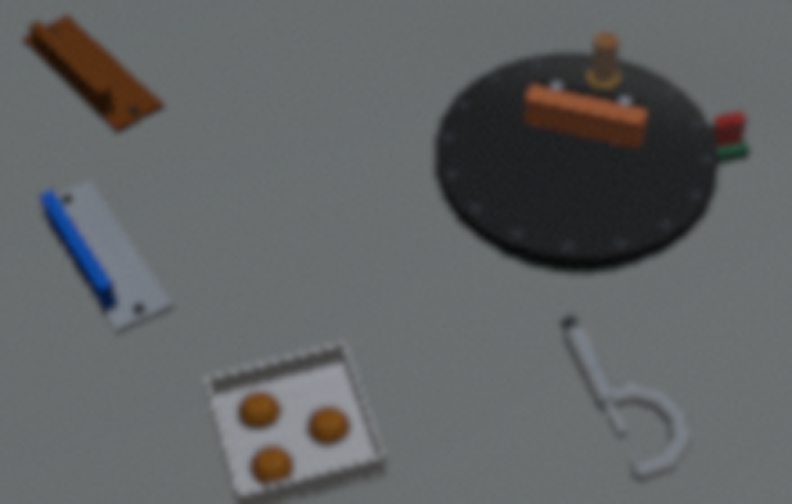

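The crop confirms the choice: a bright blade with its blue bar on the world -y side, so the bare edge faces the turntable. Now I'll measure it and the turntable.

```bash
cat > m.py <<'E'
from h import *
def comp(m,seed=None):
    n,l,s,c=cv2.connectedComponentsWithStats(m.astype(np.uint8)); 
    i=1+np.argmax(s[1:,4]); return l==i,c[i],s[i]
def win(shape,x0,y0,x1,y1):
    w=np.zeros(shape,bool); w[y0:y1,x0:x1]=1; return w
def table(f):
    im=f["img"].astype(int); B,G,R=im[...,0],im[...,1],im[...,2]
    W=win(B.shape,235,145,340,245)
    dark=(im.max(2)<90)&W
    m,_,_=comp(dark)
    c=max(cv2.findContours(m.astype(np.uint8),0,cv2.CHAIN_APPROX_NONE)[0],key=cv2.contourArea)
    P=ray(f,c.reshape(-1,2),0.04)[:,:2]
    h=cv2.convexHull(P.astype(np.float32)).reshape(-1,2)
    A=np.c_[2*h,np.ones(len(h))]; s=np.linalg.lstsq(A,(h**2).sum(1),rcond=None)[0]
    C=s[:2]; r=np.sqrt(s[2]+C@C)
    red=(R>110)&(G<70)&(B<70)&W; m,pc,_=comp(red); p=ray(f,pc,0.04)[0,:2]
    wht=(im.min(2)>140)&(im.max(2)-im.min(2)<45)&W
    ok=[]
    ys,xs=np.nonzero(wht)
    Q=ray(f,np.c_[xs,ys],0.04)[:,:2]; d=np.linalg.norm(Q-C,axis=1)
    w=im[ys,xs].min(1)-120.; k=(d>0.09)&(d<0.121); mk=np.average(Q[k],axis=0,weights=w[k]) if k.any() else np.array([np.nan]*2)
    cop=(R>150)&(G>70)&(G<140)&(B<110)&W; m,cc,_=comp(cop)
    ct=max(cv2.findContours(m.astype(np.uint8),0,cv2.CHAIN_APPROX_NONE)[0],key=cv2.contourArea)
    S=ray(f,ct.reshape(-1,2),0.07)[:,:2]; box=cv2.minAreaRect((S*1000).astype(np.float32))
    return dict(C=C,r=r,p=p,pr=np.linalg.norm(p-C),mk=mk,mr=np.linalg.norm(mk-C),nmk=int(k.sum()),
      th=lambda a:np.arctan2(*(a-C)[::-1]),box=box)
E
python3 - <<'E'
from m import *
f=grab_frame("top"); t=table(f); print({k:v for k,v in t.items() if k!='th'})
th=t['th']; print("pointer dir",th(t['p']),"mark dir",th(t['mk']),"plate",th(t['mk'])-th(t['p']))
im=f["img"].astype(int)
# straightedge
B,G,R=im[...,0],im[...,1],im[...,2]
W=win(B.shape,395,185,435,255)
bl=(B>150)&(R<90)&W; m,c,s=comp(bl)
ct=max(cv2.findContours(m.astype(np.uint8),0,1)[0],key=cv2.contourArea)
print("bar",cv2.minAreaRect((ray(f,ct.reshape(-1,2),0.036)[:,:2]*1000).astype(np.float32)))
bg=np.median(im[150:260,345:365].reshape(-1,3),axis=0); print(bg)
dm=((np.abs(im-bg).max(2)>18)&W); m,c,s=comp(dm); print(s)
# blade-only: left edge
ct=max(cv2.findContours(m.astype(np.uint8),0,1)[0],key=cv2.contourArea)
print("blade",cv2.minAreaRect((ray(f,ct.reshape(-1,2),0.006)[:,:2]*1000).astype(np.float32)))
crop(f,390,180,440,260,7,"pics/se.png")
for y in range(200,246,5): print(y,im[y,400:432].sum(1).tolist())
g=grab_frame("scene")
print("dep", [ (g["range_z"][y,x]) for x,y in((219,236),(350,210))])
E
```

```text
{'C': array([0.558676  , 0.06002652]), 'r': np.float64(0.11768909544946979), 'p': array([0.58011376, 0.19383407]), 'pr': np.float64(0.1355139739009437), 'mk': array([0.47586234, 0.13645777]), 'mr': np.float64(0.1126935586714783), 'nmk': 17, 'box': ((540.2285766601562, 75.18132019042969), (97.32341003417969, 17.31894302368164), 46.5479850769043)}
pointer dir 1.4119330665153602 mark dir 2.3962523187441866 plate 0.9843192522288264
bar ((472.46844482421875, -348.633544921875), (113.85213470458984, 12.332963943481445), 8.11443042755127)
[149. 150. 151.]
[404 196  23  50 699]
blade ((472.09710693359375, -338.25140380859375), (153.97360229492188, 55.200157165527344), 8.104883193969727)
200 [448, 441, 448, 479, 493, 499, 500, 488, 447, 378, 364, 413, 475, 496, 488, 472, 473, 474, 463, 443, 441, 444, 445, 449, 449, 448, 449, 448, 447, 450, 451, 447]
205 [448, 443, 441, 447, 478, 498, 504, 501, 502, 506, 505, 508, 506, 495, 453, 361, 271, 277, 332, 358, 378, 405, 436, 448, 452, 453, 449, 447, 451, 449, 449, 448]
210 [450, 448, 441, 448, 472, 493, 502, 505, 502, 503, 506, 506, 507, 507, 494, 44
[... 588 characters left out ...]
448, 451, 448, 450, 444, 439, 447, 478, 494, 496, 495, 496, 498, 496, 500, 501, 487, 446, 361, 276, 279, 329, 360, 387, 419, 439, 448, 451, 449, 453, 451]
235 [450, 448, 451, 450, 450, 445, 443, 439, 456, 483, 493, 495, 497, 497, 497, 497, 500, 499, 482, 432, 342, 268, 285, 338, 359, 385, 412, 435, 450, 448, 451, 448]
240 [451, 451, 451, 451, 452, 450, 445, 440, 446, 475, 494, 497, 495, 498, 495, 480, 462, 456, 468, 483, 482, 475, 477, 473, 466, 456, 452, 451, 451, 452, 450, 451]
245 [452, 451, 450, 451, 450, 451, 450, 449, 447, 453, 480, 493, 492, 494, 488, 482, 467, 465, 470, 473, 472, 468, 467, 466, 463, 455, 453, 448, 451, 448, 451, 452]
dep [np.float32(1.3623832), np.float32(1.3882748)]
```

```bash
cat > two.py <<'E'
from m import *
from scipy.optimize import least_squares
def circ(f,W,thr=102,z=0.04):
    im=f["img"]; g=im.max(2)
    m,_,_=comp((g<thr)&W)
    c=max(cv2.findContours(m.astype(np.uint8),0,cv2.CHAIN_APPROX_NONE)[0],key=cv2.contourArea)
    P=ray(f,c.reshape(-1,2),z)[:,:2]
    h=cv2.convexHull(P.astype(np.float32)).reshape(-1,2)
    r=least_squares(lambda s:np.linalg.norm(h-s[:2],axis=1)-s[2],[*h.mean(0),.12],loss='soft_l1',f_scale=.001)
    return r.x, np.abs(r.fun).max()
def red(f,W):
    im=f["img"].astype(int); B,G,R=im[...,0],im[...,1],im[...,2]
    s=np.clip(R-np.maximum(G,B)-30,0,None)*W; ys,xs=np.nonzero(s); w=s[ys,xs]
    return np.array([np.average(xs,weights=w),np.average(ys,weights=w)])
E
python3 - <<'E'
from two import *
f=grab_frame("top"); g=grab_frame("scene")
Wf=win((400,640),235,145,340,245); Wg=win((400,640),300,172,400,245)
print(circ(f,Wf)); print(circ(g,Wg,90))
Pf=win((400,640),238,180,254,195); Pg=win((400,640),385,190,402,210)
for F,P in((f,Pf),(g,Pg)): u=red(F,P); print(u,ray(F,u,.04),ray(F,u,.035))
print(ray(f,(270,215),.086), ray(g,(190+606/3.6,165+40/3.6),.086))
print(g["img"][200:201,300:400:6].max(2).tolist())
st=status.get_state(); 
R,_=cv2.Rodrigues(st["orientation"]); print(R, np.arctan2(R[1,2],R[0,2]))
E
```

```text
(array([0.55838424, 0.05928848, 0.11835203]), np.float64(0.024314446843615473))
(array([0.56906311, 0.06268454, 0.1309276 ]), np.float64(0.01635195288275637))
[245.95216606 187.02572202] [[0.58101542 0.19518783 0.04      ]] [[0.58151689 0.19612204 0.035     ]]
[392.09795918 198.39591837] [[0.58611384 0.19112037 0.04      ]] [[0.58208232 0.1942842  0.035     ]]
[[0.49133864 0.1145116  0.086     ]] [[0.49613921 0.11860202 0.086     ]]
[[110, 111, 60, 32, 32, 34, 36, 55, 68, 71, 69, 75, 39, 40, 49, 82, 79]]
[[-1.38139902e-04 -9.19968340e-01  3.91992647e-01]
 [-2.35499314e-04  3.91992669e-01  9.19968310e-01]
 [-9.99999963e-01  3.47703325e-05 -2.70801742e-04]] 1.1679997205547914
```

The plate is at about +0.98 rad, and the two cameras agree on the pointer and centre to a few mm. The handle is near (0.494, 0.119). I'll approach it with the jaws tangential.

```bash
python3 -m pendant '[0.27,-0.41,0,0,0,-0.11,1, 0.54,-0.82,0,0,0,-0.22,1]'
python3 -m pendant '[0.27,-0.41,0,0,0,0,1, 0.54,-0.82,0,0,0,0,1]'
python3 -m pendant '[0.27,-0.41,0,0,0,0,1, 0.54,-0.82,0,0,0,0,1]'
python3 -m pendant '[0.27,-0.41,0,0,0,0,1, 0.54,-0.82,0,0,0,0,1]'
python3 -m pendant '[0.27,-0.41,0,0,0,0,1, 0.54,-0.82,0,0,0,0,1,0.54,-0.82,0,0,0,0,1,0.54,-0.82,0,0,0,0,1]'
python3 - <<'E'
from two import *
s=status.get_state(); print(s["clock"],s["position"],s["wrist_force"]); R,_=cv2.Rodrigues(s["orientation"]); print(np.arctan2(R[1,2],R[0,2]))
g=grab_frame("scene"); crop(g,290,100,420,250,4,"pics/a1.png")
f=grab_frame("top"); crop(f,230,140,350,260,4.5,"pics/a1t.png")
print(s["joints"])
E
```

```text
clock: 0.65
position: [0.2797, 0.4461, 0.231]
orientation: [-0.639, 1.475, 0.639]
wrist_force: [1.0, 0.4, -0.4]
opening: 0.0851
clock: 0.9
position: [0.334, 0.3636, 0.2314]
orientation: [-0.643, 1.473, 0.643]
wrist_force: [0.1, 1.3, 0.2]
opening: 0.0854
clock: 1.15
position: [0.388, 0.2815, 0.2314]
orientation: [-0.643, 1.473, 0.643]
wrist_force: [0.0, 0.3, 0.4]
opening: 0.0855
clock: 1.4
position: [0.4421, 0.1995, 0.2315]
orientation: [-0.643, 1.473, 0.642]
wrist_force: [0.6, -0.5, 0.4]
opening: 0.0853
clock: 1.9
position: [0.4952, 0.1191, 0.2312]
orientation: [-0.642, 1.474, 0.642]
wrist_force: [0.2, 0.9, 0.4]
opening: 0.0857
1.9 [0.49520513 0.11911051 0.23121645] [0.24049545 0.91287632 0.43859619]
0.8219343845230671
[ 8.45778420e-02  1.31498914e-02  1.58561803e+00  1.59070096e-04
  1.54315784e+00 -7.37360941e-01]
```

View pics/a1.png

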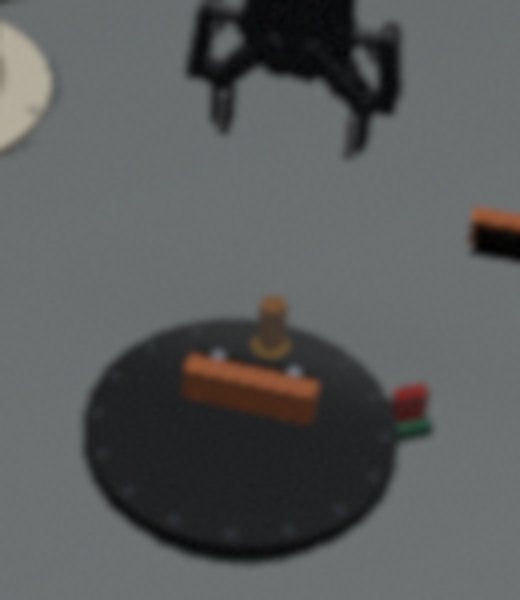

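The jaws straddle the handle, tangentially aligned, with nothing in the way. I'll descend and close gently.

```bash
python3 -m pendant '[0,0,-0.5,0,0,0,1, 0,0,-0.9,0,0,0,1, 0,0,-0.9,0,0,0,1]' 20
python3 -m pendant '[0,0,-0.3,0,0,0,1, 0,0,-0.6,0,0,0,1, 0,0,-0.89,0,0,0,1, 0,0,-0.89,0,0,0,1]'
python3 -m pendant '[0,0,0,0,0,0,0.4, 0,0,0,0,0,0,0.2, 0,0,0,0,0,0,0.1, 0,0,0,0,0,0,0.1, 0,0,0,0,0,0,0.1, 0,0,0,0,0,0,0.1]' 20
python3 - <<'E'
from two import *
f=grab_frame("scene"); crop(f,290,100,420,250,4,"pics/a2.png")
E
```

```text
clock: 2.38
position: [0.4937, 0.1197, 0.1394]
orientation: [-0.643, 1.477, 0.645]
wrist_force: [0.5, 0.3, 0.9]
opening: 0.0857
clock: 2.88
position: [0.4952, 0.1194, 0.0527]
orientation: [-0.643, 1.475, 0.644]
wrist_force: [0.1, 0.6, 1.1]
opening: 0.0853
clock: 3.62
position: [0.4957, 0.119, 0.0529]
orientation: [-0.643, 1.473, 0.642]
wrist_force: [-1.8, -0.3, 8.7]
opening: 0.0213
```

View pics/a2.png

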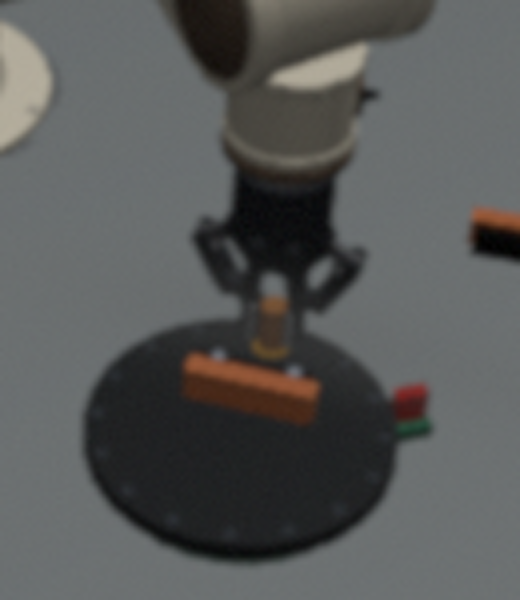

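```bash
python3 - <<'E'
import numpy as np
C=np.array([.5587,.0598]);p=np.array([.4957,.119]);r=p-C
for a in np.linspace(0,-.98,13)[1:]:
    R=np.array([[np.cos(a),-np.sin(a)],[np.sin(a),np.cos(a)]]); print(np.round((C+R@r-p)*10,3),round(a/(np.pi/2),3))
E
```

```text
[0.05  0.049] -0.052
[0.105 0.095] -0.104
[0.162 0.135] -0.156
[0.223 0.171] -0.208
[0.287 0.201] -0.26
[0.353 0.227] -0.312
[0.42  0.247] -0.364
[0.49  0.261] -0.416
[0.56 0.27] -0.468
[0.63  0.273] -0.52
[0.701 0.27 ] -0.572
[0.771 0.261] -0.624
```

```bash
python3 -m pendant '[0.05,0.049,0,0,0,-0.052,0.1, 0.105,0.095,0,0,0,-0.104,0.1, 0.162,0.135,0,0,0,-0.156,0.1, 0.223,0.171,0,0,0,-0.208,0.1, 0.223,0.171,0,0,0,-0.208,0.1]'
python3 -m pendant '[0.064,0.03,0,0,0,-0.052,0.1, 0.13,0.056,0,0,0,-0.104,0.1, 0.197,0.076,0,0,0,-0.156,0.1, 0.267,0.09,0,0,0,-0.208,0.1, 0.337,0.099,0,0,0,-0.26,0.1, 0.407,0.102,0,0,0,-0.312,0.1, 0.407,0.102,0,0,0,-0.312,0.1]'
python3 - <<'E'
from two import *
f=grab_frame("top"); g=grab_frame("scene"); crop(f,230,140,350,260,4.5,"pics/a3t.png"); crop(g,290,100,420,250,4,"pics/a3.png")
E
```

```text
clock: 4.3
position: [0.5185, 0.1363, 0.0529]
orientation: [-0.388, 1.534, 0.388]
wrist_force: [1.1, 0.4, 7.5]
opening: 0.0214
clock: 5.18
position: [0.5593, 0.1462, 0.0529]
orientation: [-0.004, 1.569, 0.004]
wrist_force: [1.6, -0.0, 6.5]
opening: 0.0213
```

View pics/a3t.png

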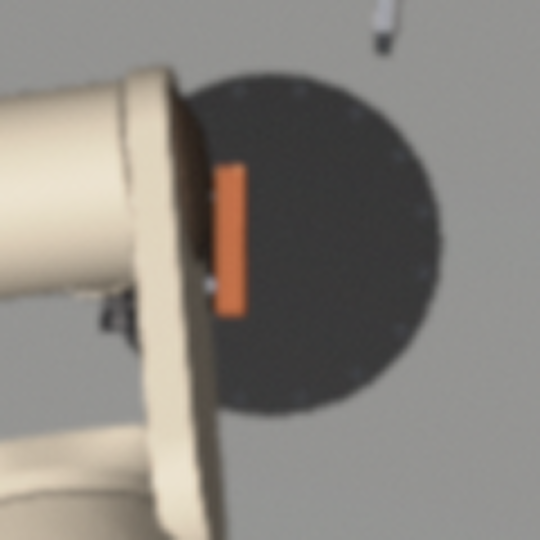

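View pics/a3.png

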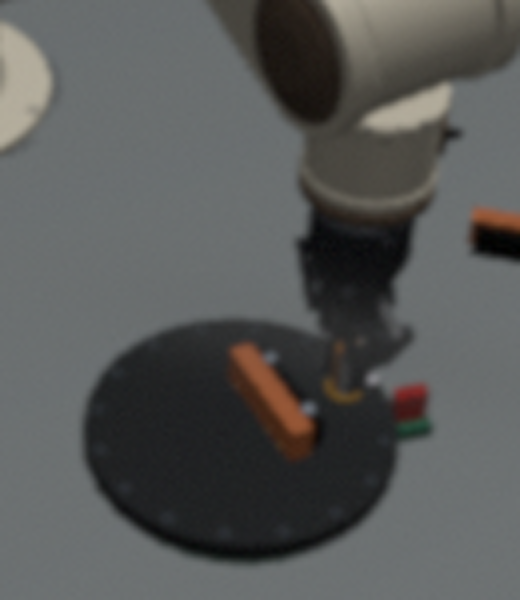

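```bash
python3 -m pendant '[0.071,-0.002,0,0,0,-0.053,0.1, 0.142,-0.012,0,0,0,-0.105,0.1, 0.142,-0.012,0,0,0,-0.105,0.1, 0.142,-0.012,0,0,0,-0.105,0.1]'
python3 - <<'E'
from two import *
f=grab_frame("top"); g=grab_frame("scene"); t=table(f); print(t["box"])
crop(g,340,170,410,220,10,"pics/a4.png")
E
```

```text
clock: 5.78
position: [0.5732, 0.145, 0.0529]
orientation: [0.125, 1.566, -0.124]
wrist_force: [2.0, -0.1, 4.7]
opening: 0.0218
((563.1054077148438, 82.84719848632812), (16.067211151123047, 96.26931762695312), 80.18193817138672)
```

View pics/a4.png

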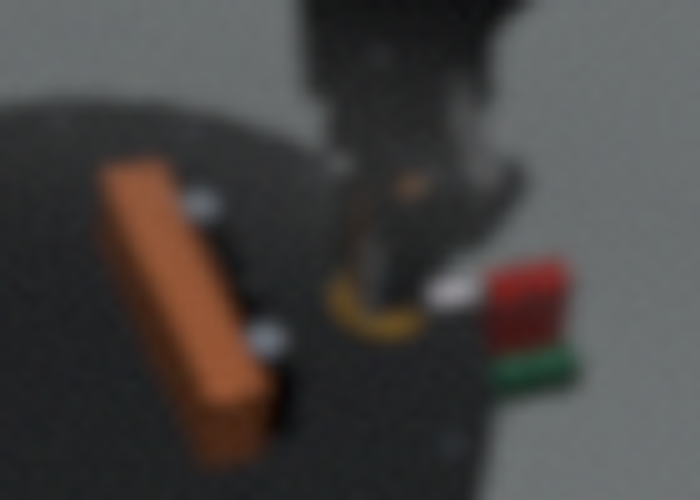

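```bash
cat > chk.py <<'E'
from two import *
def chk(g):
    im=g["img"].astype(int); B,G,R=im[...,0],im[...,1],im[...,2]
    W=win(B.shape,386,190,402,210); rr=R[W&(R-G>50)]; print("R range",np.percentile(rr,[5,25,50,75,95]))
    s=np.clip(R-np.maximum(G,B)-30,0,None)*W*(R>np.percentile(rr,45)); ys,xs=np.nonzero(s); w=s[ys,xs]
    u=np.array([np.average(xs,weights=w),np.average(ys,weights=w)]); p=ray(g,u,.04)[0,:2]
    W=win(B.shape,378,190,390,206); s=np.clip(im.min(2)-95,0,None)*W; ys,xs=np.nonzero(s); w=s[ys,xs]
    v=np.array([np.average(xs,weights=w),np.average(ys,weights=w)]); m=ray(g,v,.04)[0,:2]
    print("pointer",u,p,"mark",v,m)
    return p,m
E
python3 - <<'E'
from chk import *
g=grab_frame("scene"); p,m=chk(g)
for C in ([.5587,.0598],[.560,.060],[.557,.059]):
    d=p-C;e=m-C; print(np.linalg.norm(d),np.linalg.norm(e),np.arctan2(d[1],d[0]),np.arctan2(e[1],e[0]))
im=g["img"]; print(im[192:206,380:402,2]); print(im[192:206,380:402,1])
E
```

```text
R range [ 84.15  99.25 114.   120.   121.95]
pointer [392.36572438 197.30565371] [0.58239288 0.19437514] mark [385.40247678 198.15789474] [0.57649583 0.17291527]
0.13664487501515046 0.11450657174745112 1.3965254052628793 1.4147506669409935
0.13622819214336235 0.11411384543433552 1.4056692431797644 1.4257322177291107
0.13773608051186997 0.11557151555426257 1.3853767639492884 1.4012952695689258
[[ 39  38  40  39  42  41  42  43  48  61  79  96 102 105 105 105 106 105
  105 105 105 105]
 [ 37  38  38  39  39  40  41  46  57  77  92 101 105 105 104 105 105 105
  105 106 105 105]
 [ 37  36  36  37  41  45  54  61  76  91 102 104 106 106 106 105 104 105
  105 105 105 106]
 [ 34  34  36  39  50  64  76  85  96 102 106 107 107 111 110 110 108 107
  106 105 106 105]
 [ 35  31  37  44  63  82  95 103 110 113 112 113 117 118 119 118 113 108
  106 107 105 105]
 [ 30  31  42  67  90 106 113 113 113 117 120 121 120 122 125 120 112 106
  105 105 107 106]
 [ 30  35  61  97 124 137 133 117 106 111 121 119 115 114 114 107 100  99
  102 105 106 106]
 [ 31  39  71 109 132 139 127 106  91  98 107 103  93
[... 1201 characters left out ...]
0  38  37  38  39  40  60  86
  103 109 110 109]
 [ 30  39  70 107 131 137 126 102  70  42  34  34  33  33  33  38  59  88
  104 110 110 110]
 [ 43  46  62  87  99  98  85  70  49  34  31  28  32  30  31  39  63  92
  106 111 111 111]
 [ 61  57  54  58  57  53  48  41  34  26  26  25  26  27  29  40  67  94
  108 111 112 110]
 [ 70  60  48  42  39  39  37  37  30  23  23  22  24  29  29  44  73  98
  108 111 111 110]
 [ 57  49  40  38  37  38  39  36  32  24  24  25  26  28  31  48  77  99
  109 111 111 112]
 [ 40  40  38  36  37  37  37  36  33  29  31  34  37  42  51  58  77  97
  106 110 112 112]
 [ 35  35  35  35  36  37  37  37  37  40  49  54  58  63  69  73  78  90
  103 110 111 112]]
```

The mark looks lined up to within about 0.02 rad. I'll let go, lift and move toward the straightedge, then re-measure with a clear top view.

```bash
python3 -m pendant '[0,0,0,0,0,0,0.5, 0,0,0,0,0,0,0.7, 0,0,0,0,0,0,0.7, 0,0,0.3,0,0,0,0.7, 0,0,0.8,0,0,0,0.7]'
python3 -m pendant '[0,0,0.4,0,0,0,0.7, 0,0,0.7,0,0,0,0.7, 0,0,0.7,0,0,0,0.7]'
python3 -m pendant '[-0.1,-0.49,0,0,0,-0.08,0.7, -0.2,-0.98,0,0,0,-0.162,0.7]'
python3 -m pendant '[-0.1,-0.49,0,0,0,-0.08,0.7, -0.2,-0.98,0,0,0,-0.162,0.7]'
python3 -m pendant '[-0.1,-0.49,0,0,0,-0.08,0.7, -0.2,-0.98,0,0,0,-0.162,0.7]'
python3 -m pendant '[-0.1,-0.49,0,0,0,-0.08,0.7, -0.2,-0.98,0,0,0,-0.162,0.7]'
python3 -m pendant '[-0.1,-0.49,0,0,0,-0.08,0.7, -0.2,-0.98,0,0,0,-0.162,0.7, -0.2,-0.98,0,0,0,-0.162,0.7, -0.2,-0.98,0,0,0,-0.162,0.7]'
python3 - <<'E'
from chk import *
s=status.get_state(); R,_=cv2.Rodrigues(s["orientation"]); print("jaw",np.degrees(np.arctan2(R[1,2],R[0,2])))
f=grab_frame("top"); g=grab_frame("scene")
t=table(f); print({k:v for k,v in t.items() if k!='th'})
print(circ(f,win((400,640),235,145,340,245)))
u=red(f,win((400,640),238,180,254,195)); print("red top",u,ray(f,u,.04))
chk(g)
crop(f,235,145,340,245,6,"pics/a5t.png"); crop(g,340,170,410,220,10,"pics/a5.png"); cv2.imwrite("pics/a5f.png",f["img"])
E
```

```text
clock: 6.55
position: [0.5716, 0.1449, 0.1317]
orientation: [0.125, 1.571, -0.126]
wrist_force: [0.1, -0.1, 0.7]
opening: 0.0598
clock: 6.92
position: [0.5734, 0.1452, 0.2046]
orientation: [0.126, 1.564, -0.124]
wrist_force: [-0.6, 1.1, -0.7]
opening: 0.0597
clock: 7.18
position: [0.5519, 0.0462, 0.201]
orientation: [0.326, 1.548, -0.327]
wrist_force: [0.9, -0.2, 0.3]
opening: 0.06
clock: 7.42
position: [0.5317, -0.0523, 0.2012]
orientation: [0.526, 1.507, -0.526]
wrist_force: [0.4, -0.4, -0.5]
opening: 0.0597
clock: 7.68
position: [0.5118, -0.1503, 0.2013]
orientation: [0.723, 1.448, -0.723]
wrist_force: [0.8, 0.9, 0.6]
opening: 0.0599
clock: 7.92
position: [0.4918, -0.2483, 0.2013]
orientation: [0.918, 1.37, -0.918]
wrist_force: [1.2, 0.4, -0.6]
opening: 0.0595
clock: 8.43
position: [0.4724, -0.3445, 0.2014]
orientation: [1.106, 1.274, -1.105]
wrist_force: [0.7, -0.2, 0.3]
opening: 0.0596
jaw -81.99033217680098
{'C': array([0.55849455, 0.06058602]), 'r': np.float64(0.1180039671647808), 'p': array([0.58053817, 0.1938498 ]), 'pr': np.float64(0.13507462580502747), 'mk': array([0.57729137, 0.17174204]), 'mr': np.float64(0.11273411879158786), 'nmk': 11, 'box': ((562.6295776367188, 82.93102264404297), (16.0673885345459, 97.23593139648438), 80.17919158935547)}
(array([0.55836881, 0.05914663, 0.11844782]), np.float64(0.024361330670133796))
red top [245.90561586 187.01793299] [[0.58104172 0.19533371 0.04      ]]
R range [ 84.9  101.25 113.   120.   123.05]
pointer [392.16666667 197.18222222] [0.58167066 0.19410046] mark [385.91851852 195.49481481] [0.56713869 0.18039934]
```

View pics/a5t.png

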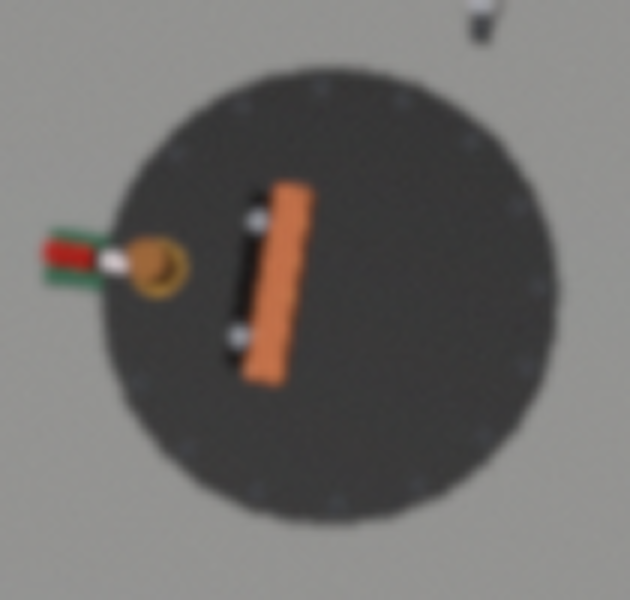

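View pics/a5.png

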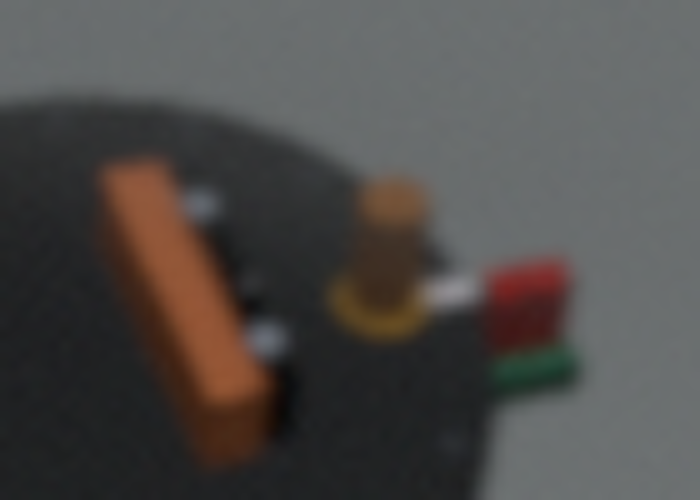

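View pics/a5f.png

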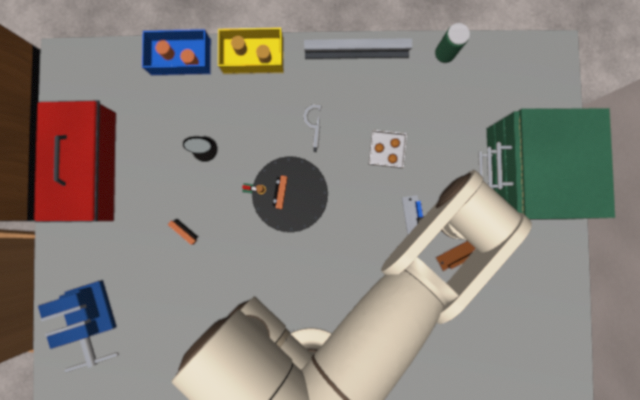

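The mark is in line: pointer direction is 1.405 rad and mark direction 1.4035, with the shoe normal at 1.400. Now I'll descend on the blue bar.

```bash
python3 -m pendant '[0,-0.02,-0.5,0,0,0,0.7, 0,-0.04,-1,0,0,0,0.7, 0,-0.04,-1,0,0,0,0.7]'
python3 -m pendant '[0,0,-0.4,0,0,0,0.55, 0,0,-0.4,0,0,0,0.55, 0,0,-0.4,0,0,0,0.55]'
python3 - <<'E'
from chk import *
g=grab_frame("scene"); crop(g,170,130,270,270,4.2,"pics/b1.png")
E
```

```text
clock: 8.9
position: [0.4716, -0.3468, 0.0994]
orientation: [1.106, 1.279, -1.106]
wrist_force: [-0.6, 0.1, 1.6]
opening: 0.0596
clock: 9.28
position: [0.4735, -0.3494, 0.0649]
orientation: [1.105, 1.27, -1.105]
wrist_force: [-0.2, 0.3, 1.0]
opening: 0.0472
```

View pics/b1.png

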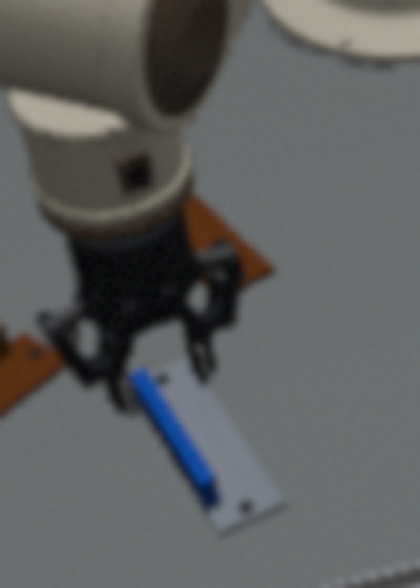

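```bash
python3 - <<'E'
from chk import *
g=grab_frame("scene"); im=g["img"].astype(int); B,G,R=im[...,0],im[...,1],im[...,2]
s=status.get_state(); P=s["position"]; print(P)
print((pix(g,[P,[P[0],P[1],.036],[P[0],P[1],.02]])-[170,130])*4.2)
m,c,st=comp((B>R+40)&(B>G+25)&win(B.shape,190,205,235,260)); print(c,st, ray(g,c,.024), (c-[170,130])*4.2)
R,_=cv2.Rodrigues(s["orientation"]); z=R[:,2]; print(z)
print((pix(g,[P+z*.024,P-z*.024])-[170,130])*4.2)
E
```

```text
[ 0.47342323 -0.34948058  0.0645947 ]
[[165.82247276 393.35509562]
 [172.62692629 421.05607758]
 [176.3511787  436.18855178]]
[211.02564103 232.46666667] [201 217  20  33 195] [[ 0.47066938 -0.3509275   0.024     ]] [172.30769231 430.36      ]
[ 0.13897375 -0.99029388  0.00208008]
[[133.1466606  407.69759658]
 [198.11418736 379.18735675]]
```

The scene-view bar centre (0.4707, -0.3509) agrees with the top view to about 2 mm. I'll go down and grip.

```bash
python3 -m pendant '[0,0,-0.25,0,0,0,0.55, 0,0,-0.42,0,0,0,0.55, 0,0,-0.52,0,0,0,0.55, 0,0,-0.52,0,0,0,0.55]'
python3 -m pendant '[0,0,0,0,0,0,0.3, 0,0,0,0,0,0,0.1, 0,0,0,0,0,0,0, 0,0,0,0,0,0,0, 0,0,0,0,0,0,0, 0,0,0,0,0,0,0, 0,0,0,0,0,0,0]' 60
```

```text
clock: 9.88
position: [0.4725, -0.3488, 0.01]
orientation: [1.106, 1.273, -1.106]
wrist_force: [-0.7, -0.2, 0.1]
opening: 0.0468
clock: 10.75
position: [0.473, -0.3494, 0.0111]
orientation: [1.106, 1.27, -1.106]
wrist_force: [-0.7, -1.4, 6.5]
opening: 0.0106
```

```bash
python3 -m pendant '[0,0,0.1,0,0,0,0, 0,0,0.3,0,0,0,0, 0,0,0.6,0,0,0,0, 0,0,1,0,0,0,0, 0,0,1,0,0,0,0, 0,0,1,0,0,0,0]'
python3 - <<'E'
from chk import *
g=grab_frame("scene"); crop(g,170,100,270,240,4.2,"pics/b2.png")
E
```

```text
clock: 11.5
position: [0.4723, -0.3486, 0.1098]
orientation: [1.106, 1.273, -1.106]
wrist_force: [-0.2, -0.6, -3.5]
opening: 0.0107
```

View pics/b2.png

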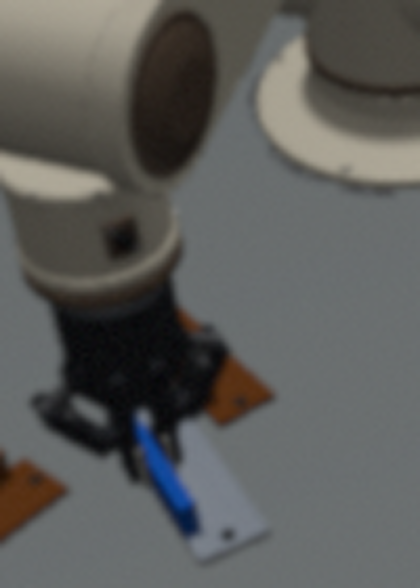

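It is lifted and level, at about 3.5 N. Now I'll carry it to a pose above the plate, short of the face.

```bash
python3 -m pendant '[0.05,0.2,0.3,0,0,0,0, 0.12,0.5,0.4,0,0,-0.03,0, 0.2,0.93,0.4,0,0,-0.06,0]'
python3 -m pendant '[0.1,0.46,0,0,0,-0.03,0, 0.2,0.93,0,0,0,-0.06,0]'
python3 -m pendant '[0.1,0.46,0,0,0,-0.03,0, 0.2,0.93,0,0,0,-0.06,0]'
python3 -m pendant '[0.1,0.4,0,0,0,-0.01,0, 0.17,0.8,0,0,0,-0.017,0, 0.19,0.93,0,0,0,-0.017,0, 0.19,0.93,0,0,0,-0.017,0, 0.19,0.93,0,0,0,-0.017,0]'
python3 - <<'E'
from chk import *
s=status.get_state(); R,_=cv2.Rodrigues(s["orientation"]); print("jaw",np.degrees(np.arctan2(R[1,2],R[0,2])),s["position"],s["wrist_force"])
f=grab_frame("top"); g=grab_frame("scene")
crop(f,235,120,340,245,4.5,"pics/b3t.png"); crop(g,270,100,410,250,4,"pics/b3.png")
E
```

```text
clock: 11.92
position: [0.4925, -0.2555, 0.1498]
orientation: [1.178, 1.229, -1.178]
wrist_force: [0.8, -0.1, -3.1]
opening: 0.0112
clock: 12.18
position: [0.5122, -0.1614, 0.149]
orientation: [1.247, 1.187, -1.248]
wrist_force: [0.7, 0.3, -2.6]
opening: 0.0109
clock: 12.42
position: [0.5322, -0.0683, 0.1491]
orientation: [1.315, 1.139, -1.317]
wrist_force: [0.4, -0.8, -2.4]
opening: 0.0106
clock: 13.05
position: [0.5514, 0.0221, 0.1499]
orientation: [1.333, 1.124, -1.335]
wrist_force: [-0.7, -0.2, -2.2]
opening: 0.0109
jaw -99.7905389566767 [0.55137896 0.02212893 0.14985853] [-0.67970463 -0.15423592 -2.23617717]
```

View pics/b3t.png

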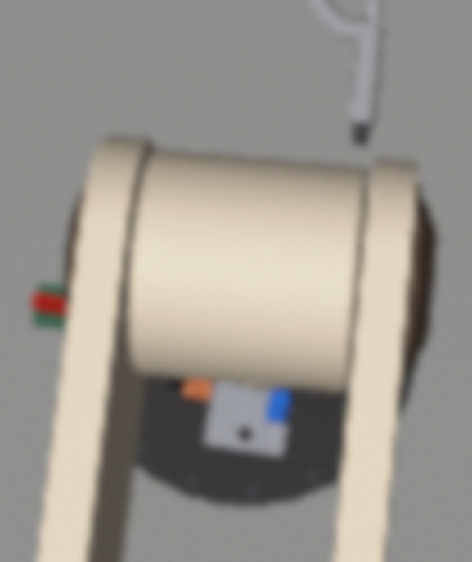

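View pics/b3.png

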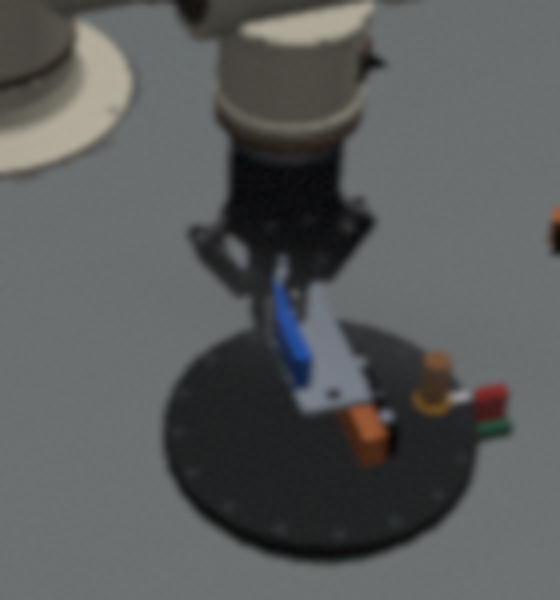

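```bash
python3 -m pendant '[0,0,-0.3,0,0,0,0, 0,0,-0.6,0,0,0,0, 0,0,-0.8,0,0,0,0, 0,0,-0.9,0,0,0,0, 0,0,-0.9,0,0,0,0, 0,0,-0.9,0,0,0,0]'
python3 - <<'E'
from chk import *
s=status.get_state(); R,_=cv2.Rodrigues(s["orientation"]); print("jaw",np.degrees(np.arctan2(R[1,2],R[0,2])),s["position"],s["wrist_force"])
f=grab_frame("top"); g=grab_frame("scene")
crop(f,235,120,340,245,4.5,"pics/b4t.png"); crop(g,320,170,400,240,8,"pics/b4.png")
E
```

```text
clock: 13.9
position: [0.5521, 0.0228, 0.0612]
orientation: [1.334, 1.123, -1.333]
wrist_force: [0.8, 0.3, -2.1]
opening: 0.0108
jaw -99.77195017524556 [0.55206489 0.02283977 0.06116731] [ 0.76345265  0.27528014 -2.14110659]
```

View pics/b4t.png

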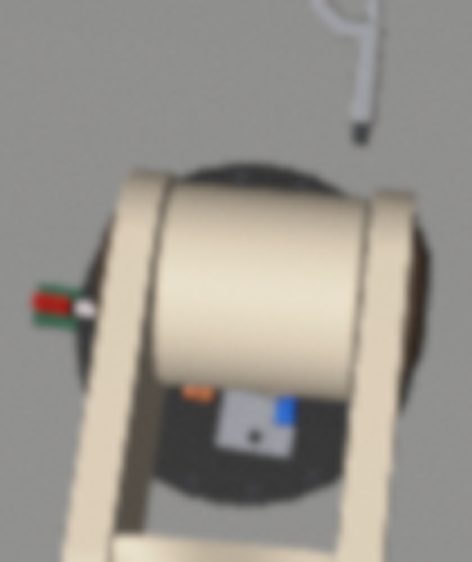

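View pics/b4.png

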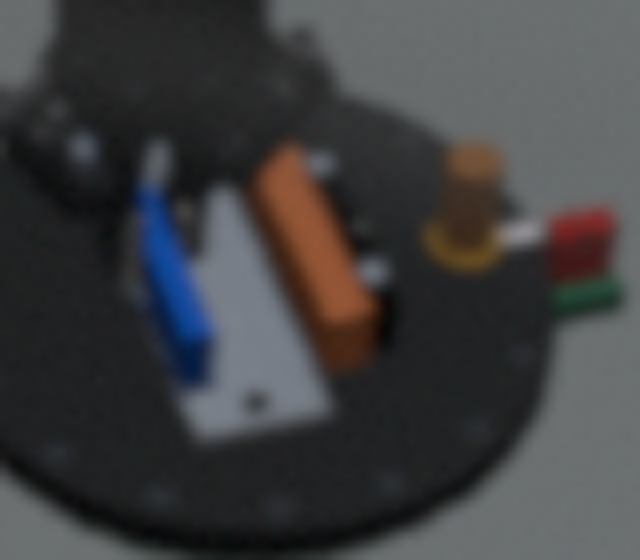

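The blade is parallel to the shoe with a visible gap, and the mark is still at the pointer. Next comes a slow touchdown, watching the force.

```bash
python3 -m pendant '[0,0,-0.02,0,0,0,0, 0,0,-0.04,0,0,0,0, 0,0,-0.06,0,0,0,0, 0,0,-0.08,0,0,0,0, 0,0,-0.08,0,0,0,0]'
python3 -m pendant '[0,0,-0.005,0,0,0,0, 0,0,-0.01,0,0,0,0, 0,0,-0.01,0,0,0,0]'
python3 -m pendant '[0,0,-0.005,0,0,0,0, 0,0,-0.01,0,0,0,0, 0,0,-0.01,0,0,0,0]'
```

```text
clock: 14.62
position: [0.5515, 0.0231, 0.0521]
orientation: [1.333, 1.124, -1.334]
wrist_force: [0.2, -0.2, -2.2]
opening: 0.0105
clock: 15.0
position: [0.5516, 0.023, 0.0513]
orientation: [1.334, 1.124, -1.333]
wrist_force: [0.8, -0.0, -2.6]
opening: 0.0112
clock: 15.38
position: [0.5517, 0.023, 0.0511]
orientation: [1.334, 1.123, -1.333]
wrist_force: [-5.6, 0.4, 11.1]
opening: 0.0114
```

Touchdown felt. I'll unload by 1 mm and slide toward the face.

```bash
python3 -m pendant '[0,0,0.008,0,0,0,0, 0.003,0.02,0.008,0,0,0,0, 0.007,0.04,0.008,0,0,0,0, 0.01,0.06,0.008,0,0,0,0, 0.01,0.06,0.008,0,0,0,0, 0.01,0.06,0.008,0,0,0,0]'
python3 -m pendant '[0.001,0.005,0,0,0,0,0, 0.002,0.01,0,0,0,0,0, 0.002,0.01,0,0,0,0,0]'
python3 - <<'E'
from chk import *
s=status.get_state(); R,_=cv2.Rodrigues(s["orientation"]); print("jaw",np.degrees(np.arctan2(R[1,2],R[0,2])),s["position"],s["wrist_force"],s["moment"])
f=grab_frame("top"); g=grab_frame("scene")
crop(f,235,180,340,245,7,"pics/b5t.png"); crop(g,320,170,400,240,8,"pics/b5.png")
E
```

```text
clock: 16.12
position: [0.5527, 0.0293, 0.0511]
orientation: [1.334, 1.124, -1.333]
wrist_force: [1.2, 1.7, 1.1]
opening: 0.0108
clock: 16.5
position: [0.5528, 0.0299, 0.0511]
orientation: [1.334, 1.124, -1.334]
wrist_force: [-0.7, -4.0, 2.4]
opening: 0.0108
jaw -99.76246304839775 [0.55280567 0.02990956 0.05114061] [-0.73346776 -3.97671082  2.39218302] [-0.56974473  0.07797671 -0.00227617]
```

View pics/b5t.png

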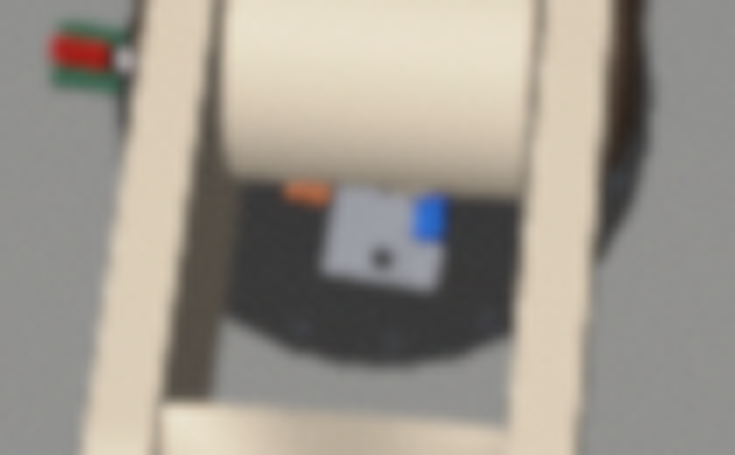

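View pics/b5.png

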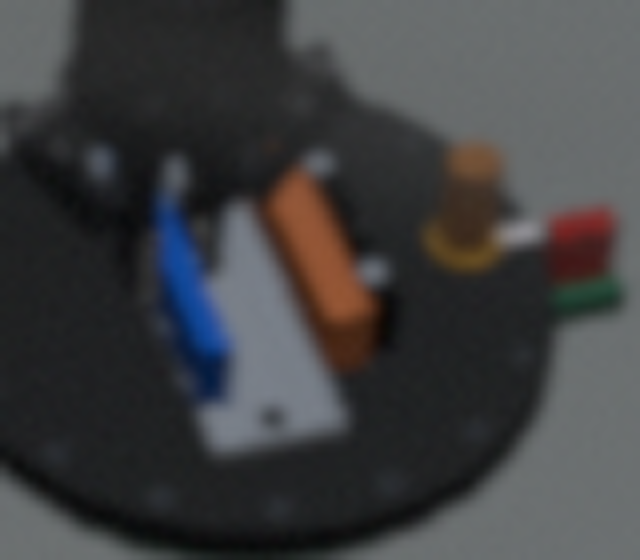

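```bash
python3 -m pendant '[0,0,0.004,0,0,0,0, 0,0,0.004,0,0,0,0]'
python3 -m pendant '[0.001,0.005,0,0,0,0,0, 0.001,0.005,0,0,0,0,0, 0.001,0.005,0,0,0,0,0]'
python3 -m pendant '[0.001,0.005,0,0,0,0,0, 0.001,0.005,0,0,0,0,0, 0.001,0.005,0,0,0,0,0]'
```

```text
clock: 16.85
position: [0.5526, 0.0303, 0.0512]
orientation: [1.334, 1.125, -1.334]
wrist_force: [-0.3, -0.1, -1.5]
opening: 0.0108
clock: 17.23
position: [0.5528, 0.0306, 0.0514]
orientation: [1.334, 1.124, -1.334]
wrist_force: [0.4, 0.0, -3.5]
opening: 0.0112
clock: 17.6
position: [0.553, 0.031, 0.0514]
orientation: [1.334, 1.124, -1.334]
wrist_force: [0.3, -2.0, -2.2]
opening: 0.0113
```

```bash
python3 -m pendant '[0,0.003,0,0,0,0,0, 0,0.003,0,0,0,0,0]'
python3 -m pendant '[0.001,0.003,0,0,0,0,0, 0.001,0.003,0,0,0,0,0]'
python3 - <<'E'
from chk import *
g=grab_frame("scene"); crop(g,320,170,400,240,8,"pics/b6.png")
s=status.get_state(); print(s["moment"],s["wrist_force"],s["position"])
E
```

```text
clock: 17.85
position: [0.5531, 0.031, 0.0515]
orientation: [1.333, 1.123, -1.334]
wrist_force: [1.2, -5.4, -2.5]
opening: 0.0108
clock: 18.1
position: [0.5532, 0.0311, 0.0516]
orientation: [1.333, 1.123, -1.334]
wrist_force: [-0.5, -6.8, -1.4]
opening: 0.0111
[-1.30971726  0.06197533  0.14810406] [-0.25781959 -7.44232881 -2.1821123 ] [0.55317544 0.0311045  0.05156807]
```

View pics/b6.png

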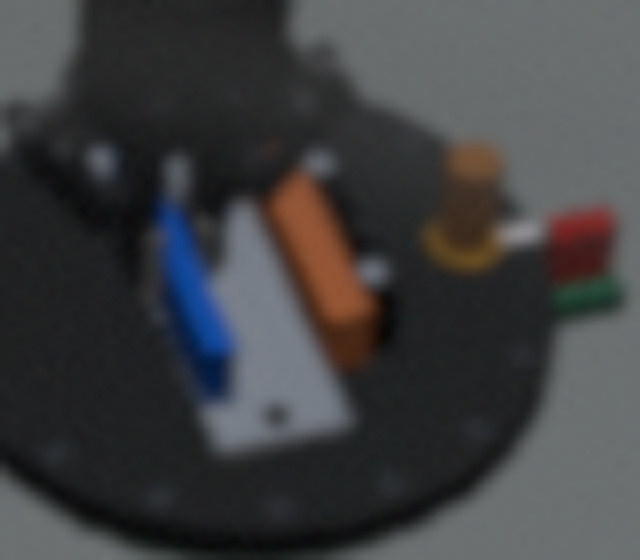

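Clear face contact: -7 N along y while airborne, and the contact is near the middle. I'll lower the last fraction of a mm, then release.

```bash
python3 -m pendant '[0,0,-0.004,0,0,0,0, 0,0,-0.008,0,0,0,0, 0,0,-0.008,0,0,0,0]'
python3 -m pendant '[0,0,-0.002,0,0,0,0, 0,0,-0.004,0,0,0,0, 0,0,-0.004,0,0,0,0]'
```

```text
clock: 18.52
position: [0.5532, 0.031, 0.0511]
orientation: [1.333, 1.123, -1.334]
wrist_force: [-3.6, -7.8, 4.7]
opening: 0.0112
clock: 18.9
position: [0.5532, 0.0311, 0.0511]
orientation: [1.333, 1.123, -1.334]
wrist_force: [-6.0, -7.9, 11.1]
opening: 0.0108
```

```bash
python3 -m pendant '[0,0,0,0,0,0,0.15, 0,0,0,0,0,0,0.2, 0,0,0,0,0,0,0.28, 0,0,0,0,0,0,0.28, 0,0,0,0,0,0,0.28, 0,0,0,0,0,0,0.28]' 20
python3 - <<'E'
from chk import *
g=grab_frame("scene"); crop(g,320,170,400,240,8,"pics/b7.png")
E
```

```text
clock: 19.65
position: [0.5531, 0.0317, 0.0502]
orientation: [1.334, 1.124, -1.333]
wrist_force: [-0.4, 0.8, 0.7]
opening: 0.0238
```

View pics/b7.png

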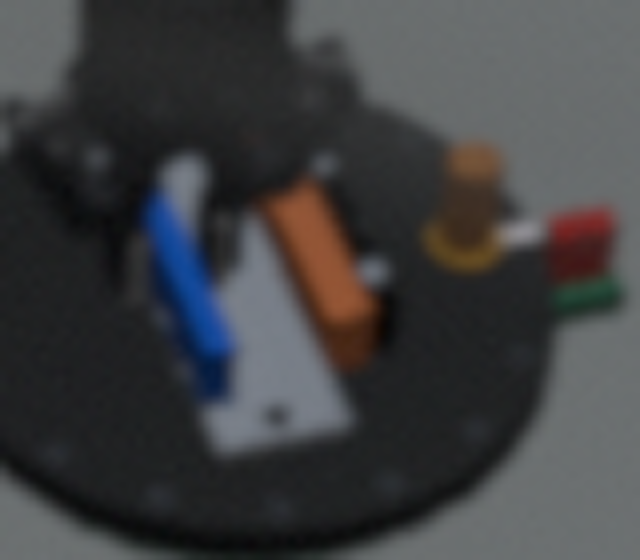

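```bash
python3 -m pendant '[0,0,0.1,0,0,0,0.28, 0,0,0.3,0,0,0,0.28, 0,0,0.6,0,0,0,0.28, 0,0,1,0,0,0,0.28, 0,0,1,0,0,0,0.28]'
python3 -m pendant '[-0.1,-0.4,0.4,0,0,0,0.28, -0.3,-1,0.7,0,0,0,0.28]'
python3 -m pendant '[-0.4,-0.5,0,0,0,0,0.28, -0.8,-1,0,0,0,0,0.28, -0.8,-1,0,0,0,0,0.28]'
python3 -m pendant '[-0.4,-0.5,0,0,0,0,0.28, -0.6,-1,0,0,0,0,0.28, -0.6,-1,0,0,0,0,0.28]'
python3 - <<'E'
from chk import *
f=grab_frame("top"); g=grab_frame("scene"); cv2.imwrite("pics/c1full.png",f["img"])
crop(f,235,145,340,245,7,"pics/c1t.png"); crop(g,310,165,405,245,8,"pics/c1.png")
E
```

```text
clock: 20.32
position: [0.5545, 0.0316, 0.1541]
orientation: [1.336, 1.12, -1.329]
wrist_force: [-0.6, 0.6, -0.6]
opening: 0.0238
clock: 20.58
position: [0.5251, -0.0623, 0.2183]
orientation: [1.332, 1.125, -1.332]
wrist_force: [0.4, -0.9, -0.5]
opening: 0.0238
clock: 20.95
position: [0.4432, -0.1644, 0.2172]
orientation: [1.336, 1.121, -1.337]
wrist_force: [-0.1, 0.1, 1.1]
opening: 0.0239
clock: 21.32
position: [0.3842, -0.2641, 0.2168]
orientation: [1.336, 1.122, -1.336]
wrist_force: [-0.1, 1.2, -0.6]
opening: 0.0235
```

View pics/c1t.png

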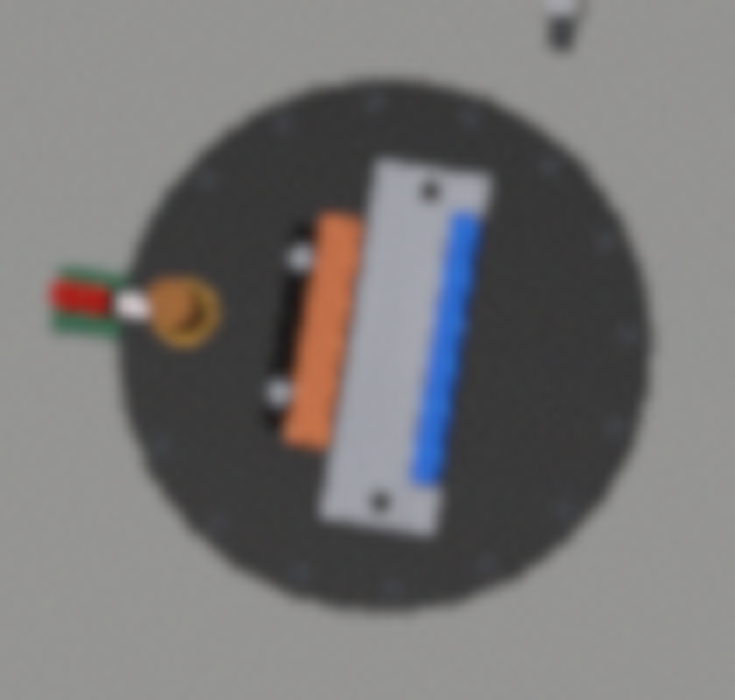

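View pics/c1.png

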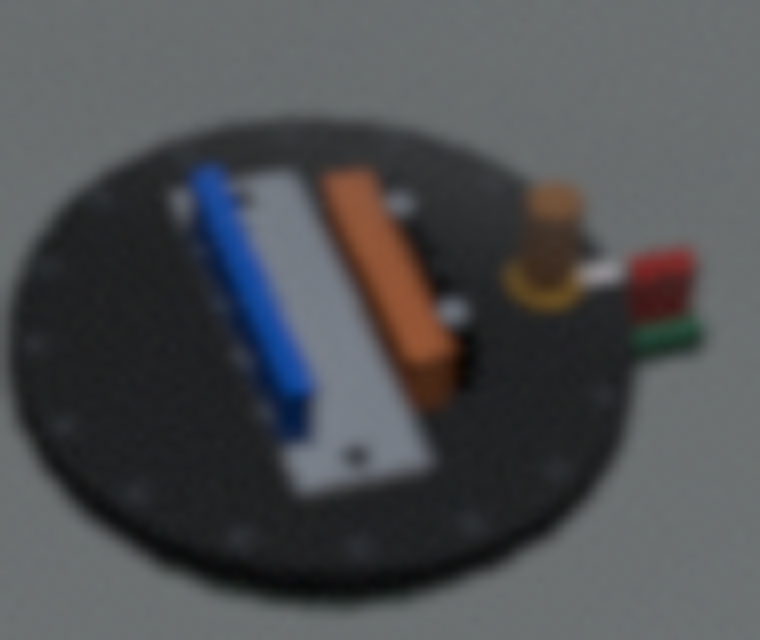

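Visually it is flush in the top view and the mark is at the pointer. I'll check it numerically: angles, gap and mark.

```bash
cat > fin.py <<'E'
from chk import *
def steel_edge(F,box,z):
    im=F["img"].astype(int); B,G,R=im[...,0],im[...,1],im[...,2]
    W=win(B.shape,*box); mb=np.max(im,2)
    bl=(B-R>60)&W
    return bl
f=grab_frame("top"); g=grab_frame("scene")
t=table(f); C=np.array([.5584,.0598]); a=lambda q:np.arctan2(q[1]-C[1],q[0]-C[0])
u=red(f,win((400,640),238,180,254,195)); p=ray(f,u,.04)[0,:2]
print("ptr",a(p),"mark",a(t["mk"]),"n",t["nmk"],"shoe",t["box"])
for F,name,box,thr in((f,"top",(270,160,310,225),0),(g,"scene",(325,175,370,230),0)):
    im=F["img"].astype(int); B,G,R=im[...,0],im[...,1],im[...,2]; W=win(B.shape,*box)
    mb=(B-R>50)&W; m,_,_=comp(mb); ct=max(cv2.findContours(m.astype(np.uint8),0,1)[0],key=cv2.contourArea)
    print(name,"bar",cv2.minAreaRect((ray(F,ct.reshape(-1,2),.076)[:,:2]*1000).astype(np.float32)))
    # steel: neutral/bluish bright
    gm=G*1.0; hi=np.percentile(G[W&(abs(R-B)<40)],90); print(hi)
    st=(G>hi*0.62)&(R-B<15)&W; m,_,s=comp(st); print(s)
    ct=max(cv2.findContours((m|mb).astype(np.uint8),0,1)[0],key=cv2.contourArea)
    print(name,"steel+bar",cv2.minAreaRect((ray(F,ct.reshape(-1,2),.046)[:,:2]*1000).astype(np.float32)))
    # bare edge: per image row, the steel pixel boundary furthest +y, subpixel
    n=np.array([.168,.986]); tt=np.array([.986,-.168])
    P=ray(F,ct.reshape(-1,2),.046)[:,:2]-C; 
    al,ac=P@tt,P@n
    for x0 in range(-70,71,20):
        k=abs(al*1000-x0)<10
        if k.any(): print(x0, round(ac[k].max()*1000,1),end="; ")
    print()
E
python3 fin.py
```

```text
ptr 1.4052572604021898 mark 1.4036315986745793 n 11 shoe ((561.894287109375, 81.81143951416016), (18.524534225463867, 98.30300903320312), 80.17919158935547)
top bar ((552.9923706054688, 30.056629180908203), (15.280320167541504, 120.13540649414062), 80.51521301269531)
162.0
[281 168  24  54 775]
top steel+bar ((556.9320678710938, 49.80527877807617), (52.31480026245117, 162.98928833007812), 80.64225006103516)
-70 15.7; -50 14.2; -30 13.6; -10 13.5; 10 13.5; 30 13.9; 50 15.9; 70 15.8; 
scene bar ((561.6854248046875, 25.941171646118164), (17.461206436157227, 135.27743530273438), 79.75525665283203)
123.0
[337 186  27  41 483]
scene steel+bar ((554.8814086914062, 51.86944580078125), (52.18674850463867, 171.6111297607422), 77.75789642333984)
-70 13.9; -50 14.3; -30 14.7; -10 15.1; 10 14.1; 30 14.8; 50 15.2; 70 14.2;
```

```bash
python3 - <<'E'
from chk import *
f=grab_frame("top"); z=f["range_z"]
C=np.array([.5584,.0598]); n=np.array([.168,.986]); t=np.array([.986,-.168])
def H(x,d):
    q=C+t*x+n*d; u=np.round(pix(f,[q[0],q[1],.046])[0]).astype(int)
    zz=np.median(z[u[1]-1:u[1]+2,u[0]-1:u[0]+2]); k=np.append(cv2.undistortPoints(np.array([[u]],float),f["mtx"],f["dist"])[0,0],1)*zz
    return (f["R"].T@(k-f["t"]))[2]
for d in(8,-5,-12): print(d,[round(1000*H(x/1000,d/1000),1) for x in(-70,-40,0,40,70)])
print("plate",H(0,-.07),H(.08,-.05))
s=status.get_state(); print(s["clock"],s["wrist_force"])
E
```

```text
8 [np.float64(43.8), np.float64(45.4), np.float64(46.6), np.float64(45.5), np.float64(45.5)]
-5 [np.float64(45.7), np.float64(42.4), np.float64(43.1), np.float64(45.3), np.float64(46.6)]
-12 [np.float64(45.6), np.float64(44.2), np.float64(43.8), np.float64(44.1), np.float64(46.5)]
plate 0.039623114093150356 0.041091627455538855
21.575 [-0.6939355   0.16210695  0.0256663 ]
```

The blade's top surface reads 42–47 mm all over (expected 46), so it lies flat. The robot is clear of everything, so I'm handing in.

```bash
python3 -c "
from cell import arm
print(arm.finish_job())"
```

```text
the job is handed in; nothing more can be done
None
```

The job is done and handed in at about 21.6 s, well inside the 56 s limit; no verdict was reported.

I gripped the handle and turned the plate about -0.98 rad until the mark met the pointer. Then I picked up the blue-gripped straightedge and set it down in front of the shoe under force feedback. I slid it against the copper face until I felt about 7 N of contact, seated it, let go and backed the arm away.

Last checks after release:
- **Mark:** it points along 1.404 rad and the pointer along 1.405, so they agree within measurement noise.
- **Bare edge:** it measured 13.5–15.9 mm from the axis along its whole length in both views (15 mm is ideal), extending well past both ends of the face.
- **Parallelism:** in the top view the blade and the shoe agree to about 0.3–0.5°. The scene camera's coarser box fits disagreed by up to about 2.4°, which I put down to pixel blur because its edge points were straight and at the right distance. The contact force was centred about 20 mm off the blade's middle, so one end may sit a few tenths of a mm off the face.
- **Flatness:** the blade's upper face read 42–47 mm (46 mm expected), about as noisy as the depth camera.
- **Surroundings:** the robot was touching nothing, and I touched no other loose object. I did not measure the bystanders' positions again.

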